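# Feed the brake-drum gauge on by four clicks and lock it

### The arm

A 6-joint arm with a two-finger parallel gripper is mounted at the origin on the work surface. World frame = base frame: x ahead of the robot, y to its left, z up, the work surface at z = 0. Lengths are in m, angles in rad, forces in N, time in s.
With the tool pointing down it reaches from about 0.275 to 0.875 m from the base axis. Payload 12.5 kg.
Tool frame: the origin (TCP) lies on the front face of the gripper's body, between the roots of the fingers; the fingertips stand 73 mm ahead of it and the grasp point (between the pads) lies 54 mm ahead of it; x points along the fingers, y is the direction in which the jaws open and shut, and the axes are right-handed (so a half turn about x gives the same grasp; the last joint's range is limited). The gripper opens to 85 mm and grips with 20 to 120 N. Pads are 22 mm wide; open, the fingers measure 114 mm over their backs; the gripper's body (76 mm by 85 mm) begins 54 mm behind the grasp point. The pads swing forward as they close: fully open they stand 13 mm farther back than shut.
Start: joints at [-1.281, 0.351, 1.652, -0, 1.139, -0.085], TCP at [0.201, -0.512, 0.304] pointing down, gripper open.
Joint ranges: [-2.75, 2.75], [-0.79, 2.1], [0.01, 2.65], [-1.57, 4.71], [0.07, 3.14], [-2.87, 2.87]. Speed limits (rad/s): [2.22, 2.22, 2.79, 3.14, 3.14, 3.14].

### API

Orientations are given as a rotation vector (axis times angle).
In Python, from workcell import robot gives the robot as it stands. The module is installed in compiled form; this text tells all that it offers.
- The arm moves only by the tool play_rows, never from a script. Its argument "targets" is a list that holds one entry, the list of rows, each a list of 4 numbers: the shift along the world's x, y, z in mm, then the turn about the world's z in degrees. In form: [[[dx, dy, dz, roll], ...]]. A call has 1 to 8 rows; each row shifts and turns the pose as measured when the row begins; what a row does not reach is not made up. A row lasts 1/8 s, in which the tool goes at most 62.5 mm and 10.7 degrees, less where a joint would pass 70% of its speed; a pose out of reach is approached as far as the arm can. A call with a gripper value outside its range is refused whole. "grip" is the opening, from -1 (shut) to 1 (fully open), set as the call begins (left out, the last holds). The fingers move at their own pace and stop on an object; "grip_force" is the grip in N (left out, the last holds). Time passes only in rows, so rows that do not move let the fingers close. It gives the time, the measured TCP pose, the force and the opening at its end, in the units of the state.
- robot.get_obs(): the state, without advancing time (a new reading comes with each control period).
- robot.read_camera(name): name is "side" or "top" or "wrist"; returns a dict with "color" (384x512x3 uint8, blue, green, red), "z_map" (384x512 float32, m along the optical axis (not along the pixel's ray), 0 where there is no reading), "mtx" (3x3 intrinsics, pixels), "k1" (the pictures are not rectified: a ray, as slopes to the right and down, at radius r is drawn at 1 + k1 r^2 times it, then the intrinsics apply), "R" (3x3) and "t" (3): a world point X has camera coordinates R X + t. Camera axes: x right, y down, z forward; pixel columns grow to the right and rows downward; lengths in m; the calibration is good to about 2 mm. A picture is of the moment at which its call begins.
- robot.hand_in(): hands the job in, once; it reports no verdict.
Trained networks look in a picture, given as the dict that the camera call returned (one of the last four; its "shot" number tells which), for a name from the list of things; names that differ only in an ending like _2 or _b are one class to them, and where a whole thing is asked for, a point or a joint stands for the part that bears it (a point fixed in the world has none). Each returns a list of dicts, best first, with "p" (0 to 1); they miss things now and then, are a little off and sometimes report something else, mostly with a low value. They report only what shows in the picture. A call takes as long as a camera call.
- robot.trace(target, picture): "mask" (384x512 bool, what is visible of it) and "box" ([left, top, width, height] in pixels, round what is visible of it).
- robot.mark_of(target, picture): "location" ([row, column] in pixels: a listed point, or the origin of a listed thing).
The state is a dict: "time": time; "joints": joint angles; "qvel": joint speeds; "tau": joint torques, N m; "eef_pos": TCP position; "orientation": TCP orientation; "force": force on the tool from outside, world axes, zero at the start; "torque": the same for the moment, N m; "width": opening from 0.0 (shut) to 1.0 (fully open).
Only numpy, scipy, OpenCV 4.12 (cv2) and the standard library are available. Lean on these libraries where they do the work, as an engineer would, in place of code of your own. Each camera call takes 0.05 s, during which the arm holds its last target.

### The job

On the blue brake-drum gauge, push the orange peg round gently with a fingertip to turn the black feed dial clockwise, seen from above, by exactly four clicks from where it now stands, never past the fourth click. Then press the red button fully down to lock the setting, and let it spring back. Do not pinch or lift anything, and leave the other things on the counter and on the gauge where they are.

Things in the scene. Friction and masses are not known exactly. Their poses are not given: they have to be found in the camera images.
- gauge: blue steel housing fixed to the counter, 170 mm along its x, 260 mm along its y, deck 50 mm above the counter; origin under its centre, z up; the dial is at its +y end and the button at its -y end. On its +x side, beyond the deck, a steel measuring bar 340 mm long along y lies centred at x = 100 mm (30 mm wide), top at 70 mm, with two brass pins near its ends up to 88 mm
- dial_center (a point): point on the dial's axis of turning (vertical) at the dial's flat top face, 66 mm above the counter. The dial is a black disc 110 mm across with a steel face, a white line from its middle towards the peg, round it on the deck an aluminium ring with 12 black marks, one at each click stop; the ring does not turn
- peg (a point): centre of the top of the orange upright finger peg fixed on the dial's face, 42 mm from the dial's axis; peg 14 mm across, 28 mm tall (from 66 to 94 mm above the counter). Seen from the axis it starts within about 95 degrees of world -x (back towards the robot side)
- dial (a joint): angle turned by the dial, rad, clockwise from above; starts at rest at 0, wherever the peg points. Click stops every 0.5236 rad (30 degrees). Each click takes 4 to 5 N on the peg at first, falling to nothing half-way (0.26 rad past the stop); beyond that the dial snaps ahead of the finger into the next stop within half a second and stays. End stops at -1.05 and 5.3
- lock (a joint): travel of the red lock button, m: 0 up, 0.006 fully down; pressed straight down, springs back, about 5 N fully down
- lock_top (a point): centre of the top of the red button, 30 mm across, 72 mm above the counter; it stands 10 mm out of a black round housing 46 mm across on the gauge's deck
- drum: bare steel brake drum, open side up, 190 mm across, 65 mm tall, 2.5 kg; origin under its centre; loose, to be left alone
- tape_measure: yellow tape measure standing on the counter, 68 x 40 x 62 mm tall; origin under its centre; loose, to be left alone
- bearing: steel bearing ring lying flat, 62 mm across, 18 mm tall; origin under its centre; loose, to be left alone
- lug_nut: loose brass lug nut standing on the gauge's deck, 25 mm across, 26 mm tall; origin under its centre; loose, to be left alone
- mug: white mug, 80 mm across, 95 mm tall; origin under its centre; loose, to be left alone
- spray_can: red spray can, 60 mm across, 190 mm tall; origin under its centre; loose, to be left alone

How it is judged:
By the outcome, as a careful person would: the job done as asked, in the order asked, and still so for the second after the job is handed in, with the robot touching nothing.
It also fails if it takes over 48 s, if anything falls off the work surface, if the arm or the gripper's body presses on something with over 40 N, if the wrist force passes 120 N, or if a joint passes its speed limit or range.

## Working session

There is one attempt and no reset: what is moved stays moved. The work goes in short steps, Python scripts to look and compute and a tool call to move; the robot and the scene stay as the last step left them, time stands still between calls to the robot, and variables do not carry over. Pictures are saved under pics/ and viewed, and the job is handed in when it is done.

Besides the shell and the picture viewer there is one more tool, called after "Emit:" as a command line: name --argument value ..., lists and objects as JSON in quotes. play_rows: Moves the arm, as the interface text tells. Its arguments: {"type":"object","properties":{"targets":{"type":"array"},"grip":{"type":"number"},"grip_force":{"type":"number"}},"required":["targets"]}

```bash
mkdir -p pics; cat > h.py <<'E'
import numpy as np, cv2
from workcell import robot
def ray(p,row,col):
    # undistort: drawn = s*(1+k1 r^2)
    K=np.array(p["mtx"]); d=np.array([p["k1"],0,0,0],float)
    s=cv2.undistortPointsIter(np.array([[[col,row]]],float),K,d,None,None,(3,50,1e-10))[0,0]
    return np.array([s[0],s[1],1.])
def at_z(p,row,col,z):
    R=np.array(p["R"]);t=np.array(p["t"]);d=R.T@ray(p,row,col);c=-R.T@t
    return c+d*(z-c[2])/d[2]
def by_depth(p,row,col):
    R=np.array(p["R"]);t=np.array(p["t"]);z=p["z_map"][int(round(row)),int(round(col))]
    return R.T@(ray(p,row,col)*z-t)
def proj(p,X):
    R=np.array(p["R"]);t=np.array(p["t"])
    return cv2.projectPoints(np.array([X],float),cv2.Rodrigues(R)[0],t.astype(float),np.array(p["mtx"]),np.array([p["k1"],0,0,0],float))[0][0,0]
E
python3 - <<'E'
from h import *
o=robot.get_obs();print({k:np.round(v,3) for k,v in o.items()})
Z={"dial_center":.066,"peg":.094,"lock_top":.072,"gauge":0,"drum":0,"lug_nut":.05,"mug":0,"spray_can":0,"tape_measure":0,"bearing":0}
for n in ["top","side","wrist"]:
    p=robot.read_camera(n); cv2.imwrite(f"pics/{n}0.png",p["color"])
    print(n,"cam",np.round(-np.array(p["R"]).T@p["t"],3))
    for k,z in Z.items():
        r=robot.mark_of(k,p)
        for q in r[:2]:
            a=q["location"];print(k,round(q["p"],2),np.round(a,1),np.round(at_z(p,a[0],a[1],z),4))
E
```

```text
{'time': np.float64(0.0), 'joints': array([-1.281,  0.351,  1.652,  0.   ,  1.139, -0.085]), 'qvel': array([ 0.   , -0.001,  0.   , -0.   , -0.   ,  0.   ]), 'tau': array([-0.0000e+00, -5.0609e+01, -2.9141e+01, -0.0000e+00,  4.0000e-03,
       -0.0000e+00]), 'eef_pos': array([ 0.201, -0.512,  0.303]), 'orientation': array([ 2.017,  0.384, -2.017]), 'force': array([-0.052, -0.008, -0.386]), 'torque': array([-0.045, -0.04 ,  0.006]), 'width': np.float64(0.995)}
top cam [ 0.326 -0.035  1.777]
dial_center 0.77 [170.1 215.3] [0.6049 0.1008 0.066 ]
peg 0.65 [181.5 216.9] [0.5579 0.0933 0.094 ]
lock_top 0.58 [168.2 250.4] [ 0.6078 -0.0305  0.072 ]
gauge 0.58 [177.9 231.2] [0.5835 0.0449 0.    ]
drum 0.63 [202.8 379.5] [ 0.4715 -0.5291  0.    ]
lug_nut 0.69 [169.2 212.8] [0.6112 0.1114 0.05  ]
lug_nut 0.5 [188.6 253.9] [ 0.5337 -0.0417  0.05  ]
mug 0.82 [162.3 151.2] [0.6531 0.3569 0.    ]
spray_can 0.73 [221.4 126.7] [0.4243 0.4523 0.    ]
spray_can 0.56 [210.6 228.3] [0.4572 0.0584 0.    ]
tape_measure 0.51 [210.2 224.7] [0.459  0.0722 0.    ]
bearing 0.68 [183.5 181.8] [0.5665 0.2367 0.    ]
side cam [-0.139  0.718  0.656]
dial_center 0.97 [218.8 216.1] [0.5898 0.1082 0.066 ]
peg 0.7 [211.9 225.8] [0.561  0.0963 0.094 ]
lock_top 0.39 [198.8 244.3] [ 0.6005 -0.0155  0.072 ]
gauge 0.76 [230.8 227.7] [0.5964 0.0627 0.    ]
lug_nut 0.5 [208.9 268.7] [ 0.531  -0.0455  0.05  ]
mug 0.6 [273.3 124.3] [0.6584 0.3655 0.    ]
spray_can 0.66 [342.7 153.7] [0.4179 0.4445 0.    ]
spray_can 0.32 [222.7 215.5] [0.6562 0.0562 0.    ]
tape_measure 0.87 [249.9 257.6] [0.4675 0.0746 0.    ]
tape_measure 0.75 [264.8 186.4] [0.565  0.2414 0.    ]
bearing 0.61 [266.8 185.9] [0.5596 0.2474 0.    ]
wrist cam [ 0.273 -0.483  0.374]
```

```bash
python3 - <<'E'
import cv2
a=cv2.imread("pics/top0.png")[120:240,130:290];cv2.imwrite("pics/top0c.png",cv2.resize(a,None,fx=5,fy=5,interpolation=cv2.INTER_CUBIC))
a=cv2.imread("pics/side0.png")[160:290,150:310];cv2.imwrite("pics/side0c.png",cv2.resize(a,None,fx=4.5,fy=4.5,interpolation=cv2.INTER_CUBIC))
E
```

```text
(no output)
```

View pics/top0c.png

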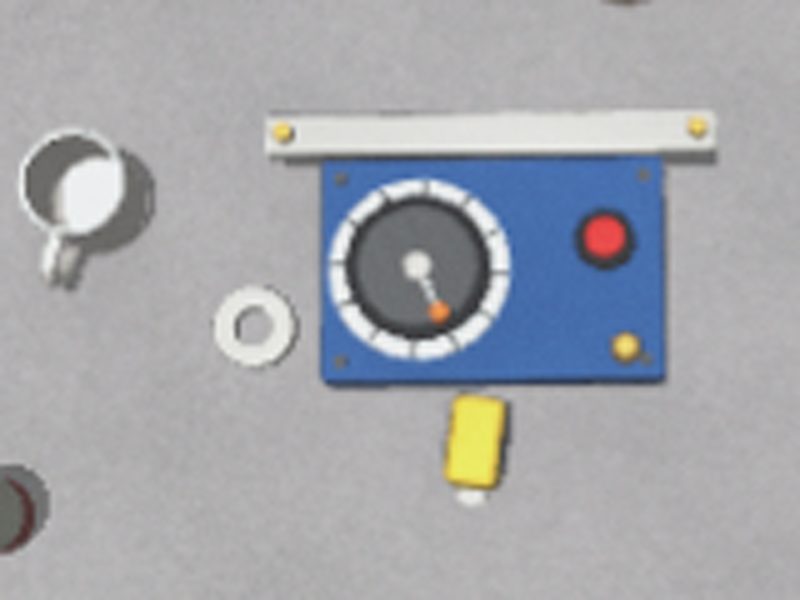

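View pics/side0c.png

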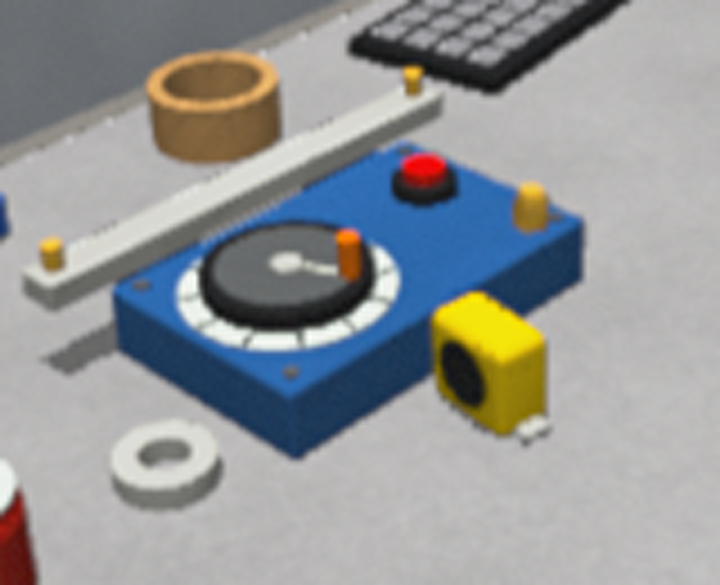

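View pics/side0.png

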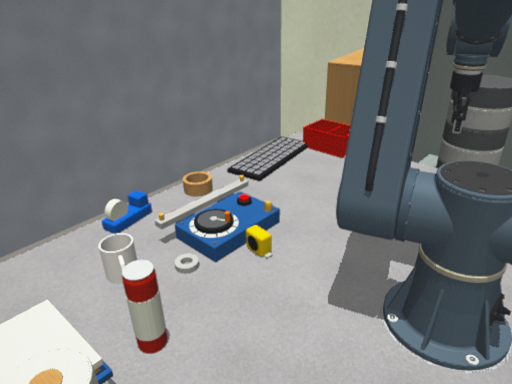

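```bash
python3 - <<'E'
from h import *
from scipy.spatial.transform import Rotation as Ro
o=robot.get_obs();print(np.round(Ro.from_rotvec(o["orientation"]).as_matrix(),3))
def cen(p,m,z,n):
    k,l,s,c=cv2.connectedComponentsWithStats(m.astype(np.uint8))
    for i in range(1,k):
        if s[i,4]>5: print(n,s[i].tolist(),np.round(c[i],2),np.round(at_z(p,c[i][1],c[i][0],z),4), np.round(by_depth(p,c[i][1],c[i][0]),4))
for n in ["top","side"]:
    p=robot.read_camera(n)
    c=p["color"]; hsv=cv2.cvtColor(c,cv2.COLOR_BGR2HSV).astype(int);H,S,V=hsv[...,0],hsv[...,1],hsv[...,2]
    roi=np.zeros(H.shape,bool);roi[150:215,175:300]=1
    cen(p,roi&((H<3)|(H>176))&(S>150)&(V>120),.072,"red")
    cen(p,roi&(H>=5)&(H<=16)&(S>150)&(V>120),.094 if n=="top" else .080,"orange")
    cen(p,roi&(H>100)&(H<125)&(S>100),.05,"blue")
    cen(p,roi&(S<60)&(V<125),.066,"dark")
    if n=="top":
        cen(p,roi&(S<40)&(V>170),.05,"white")
E
```

```text
[[ 0.     0.366 -0.931]
 [-0.    -0.931 -0.366]
 [-1.     0.    -0.   ]]
red [247, 164, 8, 7, 47] [250.43 166.83] [ 0.613  -0.0307  0.072 ] [ 0.6127 -0.0307  0.0735]
orange [216, 181, 4, 3, 7] [217.57 182.14] [0.5555 0.0908 0.094 ] [0.5549 0.0905 0.098 ]
blue [194, 151, 69, 46, 1823] [235.17 174.01] [0.5907 0.0274 0.05  ] [ 0.3262 -0.0352  1.7766]
dark [187, 151, 38, 2, 46] [202.89 151.17] [0.6781 0.1466 0.066 ] [0.6824 0.1488 0.0452]
dark [262, 150, 11, 3, 24] [267.67 151.29] [ 0.6716 -0.0968  0.066 ] [ 0.6863 -0.0995 -0.0068]
dark [199, 159, 29, 29, 587] [212.94 172.72] [0.5952 0.1098 0.066 ] [0.5955 0.1099 0.0639]
dark [246, 165, 10, 9, 24] [251.54 170.29] [ 0.6008 -0.0345  0.066 ] [ 0.5995 -0.0345  0.0741]
dark [197, 197, 11, 1, 11] [202. 197.] [0.5052 0.1516 0.066 ] [ 0.5121  0.1589 -0.0007]
dark [230, 201, 2, 14, 14] [230.57 207.5 ] [0.4636 0.0463 0.066 ] [0.4677 0.0488 0.0149]
white [175, 150, 46, 65, 1523] [189.43 188.85] [0.5387 0.2004 0.05  ] [ 0.545   0.2074 -0.0011]
white [227, 150, 73, 65, 2820] [275.33 186.88] [ 0.5381 -0.1222  0.05  ] [ 0.5439 -0.1246  0.0029]
white [1
[... 221 characters left out ...]
73 -0.0208  0.072 ] [ 0.6077 -0.0211  0.0717]
orange [225, 211, 5, 4, 15] [226.8  212.87] [0.5726 0.0826 0.08  ] [0.5541 0.0991 0.0949]
blue [193, 192, 86, 23, 828] [240.43 206.37] [ 0.6052 -0.0025  0.05  ] [0.6019 0.0007 0.0527]
dark [175, 150, 73, 32, 1151] [199.69 159.69] [ 0.9363 -0.1285  0.066 ] [ 2.1062 -1.05   -0.5767]
dark [227, 150, 73, 31, 731] [262.49 165.08] [ 0.7269 -0.2388  0.066 ] [ 0.7909 -0.3095  0.0224]
dark [182, 182, 66, 33, 260] [214.73 199.6 ] [0.673  0.0374 0.066 ] [0.6805 0.0311 0.0605]
dark [238, 198, 13, 7, 35] [243.37 202.03] [ 0.5967 -0.0072  0.066 ] [ 0.6006 -0.0111  0.0628]
dark [199, 210, 26, 5, 101] [212.91 212.31] [0.6224 0.0905 0.066 ] [0.6194 0.093  0.0683]
```

Emit:
play_rows --targets '[[[30,48,0,9.5],[30,48,0,9.5],[30,48,0,9.5],[30,48,0,9.5],[30,48,0,9.5],[30,48,0,9.5],[30,48,0,9.5],[30,48,0,9.5]]]' --grip -1 --grip_force 30

```text
time: 2.75
eef_pos: [0.4454, -0.1181, 0.3048]
orientation: [1.087, 1.279, -1.083]
force: [0.1, -1.3, 0.1]
width: 0.001
```

Emit:
play_rows --targets '[[[30,46,0,6],[30,46,-10,6],[30,46,-20,6],[25,40,-15,5],[0,0,0,0],[0,0,0,0]]]'

```text
time: 3.5
eef_pos: [0.5646, 0.0695, 0.259]
orientation: [0.769, 1.425, -0.762]
force: [0.8, -0.1, 0.2]
width: -0.002
```

```bash
cat > look.py <<'E'
from h import *
import sys
from scipy.spatial.transform import Rotation as Ro
tag=sys.argv[1]
o=robot.get_obs();M=Ro.from_rotvec(o["orientation"]).as_matrix()
print("t",o["time"],"tcp",np.round(o["eef_pos"],4),"-z ang",np.round(np.degrees(np.arctan2(-M[1,2],-M[0,2])),1),"tilt",np.round(M[2],3),"F",np.round(o["force"],2),"q6",o["joints"][5])
p=robot.read_camera("wrist");cv2.imwrite(f"pics/w{tag}.png",p["color"])
for k,z in {"dial_center":.066,"peg":.094,"lock_top":.072}.items():
    for q in robot.mark_of(k,p)[:1]:
        a=q["location"];print(k,round(q["p"],2),np.round(a,1),np.round(at_z(p,a[0],a[1],z),4),np.round(by_depth(p,*a),4))
E
python3 look.py 1
```

```text
t 3.5 tcp [0.5646 0.0695 0.259 ] -z ang 123.7 tilt [-1.     0.007  0.003] F [ 0.75 -0.11  0.17] q6 -0.5478081372524859
dial_center 0.75 [158.4 310.3] [0.595  0.1129 0.066 ] [0.5945 0.1131 0.0677]
peg 0.78 [160.9 261.3] [0.5578 0.0933 0.094 ] [0.5576 0.0935 0.095 ]
```

View pics/w1.png

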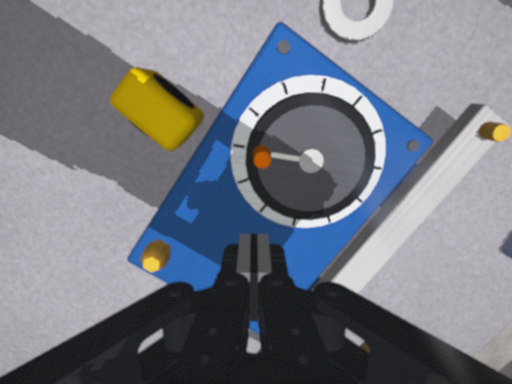

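```bash
cat > ortho.py <<'E'
from h import *
import sys
def ortho(p,cx,cy,z,half=.08,n=480):
    # image up = +x, left = +y
    r=np.linspace(half,-half,n); X,Y=np.meshgrid(cx+r,cy+r,indexing="ij")
    P=np.stack([X.ravel(),Y.ravel(),np.full(X.size,z)],1)
    u=cv2.projectPoints(P,cv2.Rodrigues(np.array(p["R"]))[0],np.array(p["t"],float),np.array(p["mtx"]),np.array([p["k1"],0,0,0],float))[0].reshape(n,n,2).astype(np.float32)
    return cv2.remap(p["color"],u[...,0],u[...,1],cv2.INTER_CUBIC)
def peg(p,c):
    o=ortho(p,c[0],c[1],.094); hsv=cv2.cvtColor(o,cv2.COLOR_BGR2HSV).astype(int)
    m=((hsv[...,0]>=4)&(hsv[...,0]<=15)&(hsv[...,1]>180)&(hsv[...,2]>110)).astype(np.uint8)
    k,l,s,cc=cv2.connectedComponentsWithStats(m); 
    if k<2: return None
    i=1+np.argmax(s[1:,4]); x,y=cc[i]; st=.16/479
    return np.array([c[0]+.08-y*st,c[1]+.08-x*st]),s[i]
if __name__=="__main__":
    cam,tag=sys.argv[1:3]; c=(.595,.111)
    p=robot.read_camera(cam)
    cv2.imwrite(f"pics/o{tag}.png",np.hstack([ortho(p,*c,.05,n=400),ortho(p,*c,.094,n=400)]))
    q=peg(p,c)
    if q is not None:
        d=q[0]-c; print("peg",np.round(q[0],4),q[1].tolist(),"rel",np.hypot(*d),"polar",np.degrees(np.arctan2(d[1],d[0]))%360)
E
python3 ortho.py wrist 1
```

```text
peg [0.5572 0.0948] [268, 333, 41, 40, 1266] rel 0.04113328263045789 polar 203.2475720186048
```

View pics/o1.png

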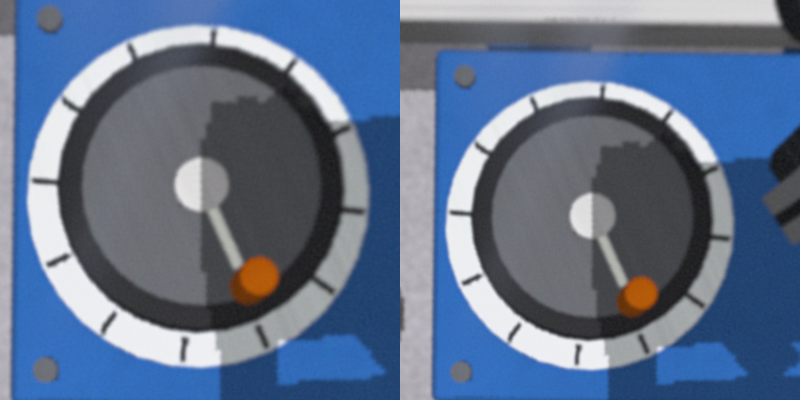

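```bash
python3 - <<'E'
from h import *
p=robot.read_camera("wrist")
for r in range(228,262,3):
    print(r,[np.round(by_depth(p,r,c),3).tolist() for c in (244,252,262)])
p=robot.read_camera("side")
o=robot.get_obs()
for d in (0,.054,.073,.086):
    X=o["eef_pos"]-[0,0,d];print(d,proj(p,X))
a=p["color"][100:250,170:300].copy()
cv2.imwrite("pics/s1.png",cv2.resize(a,None,fx=4,fy=4,interpolation=cv2.INTER_CUBIC))
E
```

```text
228 [[0.588, 0.022, 0.05], [0.594, 0.027, 0.051], [0.602, 0.032, 0.051]]
231 [[0.59, 0.019, 0.05], [0.596, 0.024, 0.05], [0.603, 0.029, 0.051]]
234 [[0.556, 0.076, 0.192], [0.559, 0.078, 0.192], [0.563, 0.081, 0.192]]
237 [[0.556, 0.076, 0.195], [0.559, 0.078, 0.195], [0.563, 0.08, 0.194]]
240 [[0.556, 0.076, 0.198], [0.559, 0.078, 0.198], [0.563, 0.08, 0.198]]
243 [[0.556, 0.076, 0.202], [0.559, 0.078, 0.202], [0.563, 0.08, 0.201]]
246 [[0.556, 0.076, 0.203], [0.559, 0.078, 0.204], [0.563, 0.08, 0.204]]
249 [[0.556, 0.076, 0.206], [0.559, 0.078, 0.207], [0.562, 0.081, 0.207]]
252 [[0.556, 0.076, 0.209], [0.559, 0.078, 0.21], [0.562, 0.08, 0.209]]
255 [[0.556, 0.076, 0.211], [0.559, 0.078, 0.211], [0.562, 0.08, 0.212]]
258 [[0.557, 0.076, 0.213], [0.559, 0.078, 0.214], [0.562, 0.08, 0.214]]
261 [[0.556, 0.076, 0.216], [0.559, 0.078, 0.217], [0.562, 0.08, 0.217]]
0 [228.49107364 151.83295423]
0.054 [229.69493557 170.92238309]
0.073 [230.10438918 177.4189315 ]
0.086 [230.38047478 181.80053507]
```

View pics/s1.png

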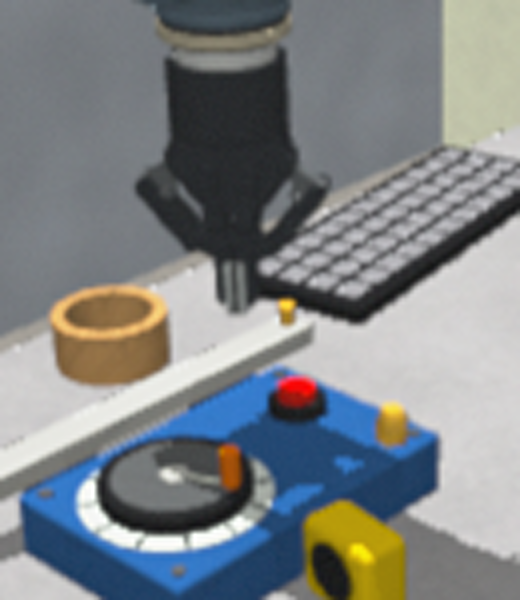

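Emit:
play_rows --targets '[[[3,-2,-35,-5],[3,-1,-35,-5],[0,0,-25,0],[0,0,0,0]]]'

```text
time: 4.35
eef_pos: [0.5711, 0.0647, 0.1636]
orientation: [0.91, 1.363, -0.9]
force: [-0.1, 0.5, 0.8]
width: 0.001
```

```bash
python3 look.py 2; python3 ortho.py wrist 2
```

```text
t 4.35 tcp [0.5711 0.0647 0.1636] -z ang 113.2 tilt [-1.     0.011  0.005] F [-0.1   0.5   0.76] q6 -0.37119224553959185
dial_center 0.57 [169.9 329.3] [0.5967 0.1126 0.066 ] [0.5955 0.1131 0.0696]
peg 0.58 [188.4 249.8] [0.5578 0.0946 0.094 ] [0.5579 0.0943 0.0933]
peg [0.5566 0.0966] [254, 333, 55, 42, 1668] rel 0.040992938084345024 polar 200.50241750102398
```

View pics/w2.png

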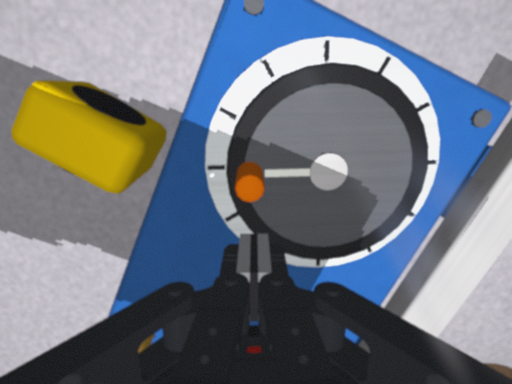

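Emit:
play_rows --targets '[[[0,0,-12,0],[-2,5,0,0],[-2,4,0,0],[0,0,0,0]]]'

```text
time: 5.1
eef_pos: [0.5684, 0.0749, 0.1546]
orientation: [0.912, 1.358, -0.895]
force: [0.3, 0.1, 0.2]
width: -0.0
```

```bash
cat > plan.py <<'E'
from h import *
import sys
from scipy.spatial.transform import Rotation as Ro
C=np.array([.5967,.1122])
o=robot.get_obs();M=Ro.from_rotvec(o["orientation"]).as_matrix()
x=np.array(o["eef_pos"]);a=np.degrees(np.arctan2(-M[1,2],-M[0,2]))
d=x[:2]-C; pol=np.degrees(np.arctan2(d[1],d[0]))%360
print("t",o["time"],"tcp",np.round(x,4),"ang",round(a,1),"F",np.round(o["force"],2),"R",np.hypot(*d),"equiv theta",round(pol-np.degrees(np.arctan2(18,42)),1),"face theta",round(a+90,1))
f=np.array(o["force"]);print("F along push",round(float(-f[0]*M[0,2]-f[1]*M[1,2]),2))
def F(th):
    th=np.radians(th);r=np.array([np.cos(th),np.sin(th)]);t=np.array([np.sin(th),-np.cos(th)]);return C+.042*r-.018*t
cur=x[:2];ca=a
for th in map(float,sys.argv[1:]):
    n=F(th);print(th,np.round((n-cur)*1e3,1),"rot",round(th-90-ca,1),"dz",round((.151-x[2])*1e3,1));cur=n;ca=th-90
E
python3 plan.py 204 201 198 195 192 189 186
```

```text
t 5.1 tcp [0.5684 0.0749 0.1546] ang 113.2 F [0.27 0.12 0.17] R 0.04681564784662489 equiv theta 209.6 face theta 203.2
F along push 0.01
204.0 [-2.7  3.8] rot 0.8 dz -3.6
201.0 [-1.7  1.7] rot -3.0 dz -3.6
198.0 [-1.6  1.8] rot -3.0 dz -3.6
195.0 [-1.5  1.8] rot -3.0 dz -3.6
192.0 [-1.4  1.9] rot -3.0 dz -3.6
189.0 [-1.3  2. ] rot -3.0 dz -3.6
186.0 [-1.2  2.1] rot -3.0 dz -3.6
```

Emit:
play_rows --targets '[[[-2,3,-3,0],[-2,2,0,-3],[-1.6,1.8,0,-3],[-1.5,1.8,0,-3]]]'

```text
time: 5.6
eef_pos: [0.5615, 0.0829, 0.1513]
orientation: [1.031, 1.295, -1.018]
force: [0.9, -4.5, 2.3]
width: 0.0
```

```bash
python3 plan.py 198 195 192 189 186; python3 ortho.py wrist 3
```

```text
t 5.6 tcp [0.5615 0.0829 0.1513] ang 104.0 F [ 0.87 -4.53  2.31] R 0.04575831549722812 equiv theta 196.6 face theta 194.0
F along push -4.6
198.0 [ 0.8 -0.8] rot 4.0 dz -0.3
195.0 [-1.5  1.8] rot -3.0 dz -0.3
192.0 [-1.4  1.9] rot -3.0 dz -0.3
189.0 [-1.3  2. ] rot -3.0 dz -0.3
186.0 [-1.2  2.1] rot -3.0 dz -0.3
peg [0.5547 0.1032] [229, 339, 64, 40, 1921] rel 0.041071969684303385 polar 190.9329250201021
```

Emit:
play_rows --targets '[[[-1.5,1.8,0,-2],[-1.4,1.9,0,-3],[-1.3,2,0,-3],[0,0,0,0]]]'

```text
time: 6.15
eef_pos: [0.5573, 0.0889, 0.1512]
orientation: [1.136, 1.234, -1.125]
force: [0.0, -0.3, -0.6]
width: -0.001
```

```bash
python3 plan.py 189 186 183 180 177 174 171; python3 ortho.py wrist 4
```

```text
t 6.15 tcp [0.5573 0.0889 0.1512] ang 95.8 F [ 0.03 -0.34 -0.56] R 0.0458308022450838 equiv theta 187.4 face theta 185.8
F along push -0.34
189.0 [ 0.8 -1. ] rot 3.2 dz -0.2
186.0 [-1.2  2.1] rot -3.0 dz -0.2
183.0 [-1.1  2.1] rot -3.0 dz -0.2
180.0 [-1.   2.2] rot -3.0 dz -0.2
177.0 [-0.9  2.2] rot -3.0 dz -0.2
174.0 [-0.8  2.3] rot -3.0 dz -0.2
171.0 [-0.6  2.3] rot -3.0 dz -0.2
peg [0.5537 0.1105] [207, 343, 64, 39, 1924] rel 0.041305899501072725 polar 180.6422765431304
```

View pics/o4.png

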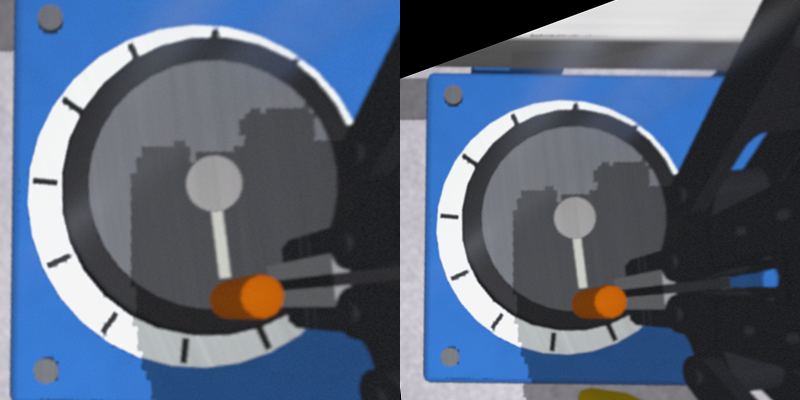

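Emit:
play_rows --targets '[[[-1.1,2.1,0,-3],[-1.1,2.1,0,-3],[0,0,0,0],[0,0,0,0]]]'

```text
time: 6.7
eef_pos: [0.5551, 0.093, 0.151]
orientation: [1.209, 1.188, -1.199]
force: [-0.3, -0.1, 0.1]
width: 0.001
```

```bash
python3 plan.py 180 177 174 171 168 165; python3 ortho.py wrist 5
```

```text
t 6.7 tcp [0.5551 0.093  0.151 ] ang 90.1 F [-0.28 -0.13  0.08] R 0.045827651782913266 equiv theta 181.6 face theta 180.1
F along push -0.13
180.0 [-0.4  1.2] rot -0.1 dz -0.0
177.0 [-0.9  2.2] rot -3.0 dz -0.0
174.0 [-0.8  2.3] rot -3.0 dz -0.0
171.0 [-0.6  2.3] rot -3.0 dz -0.0
168.0 [-0.5  2.3] rot -3.0 dz -0.0
165.0 [-0.4  2.4] rot -3.0 dz -0.0
peg [0.5539 0.1194] [182, 343, 62, 40, 1864] rel 0.04195127154228053 polar 168.4264577867079
```

View pics/o5.png

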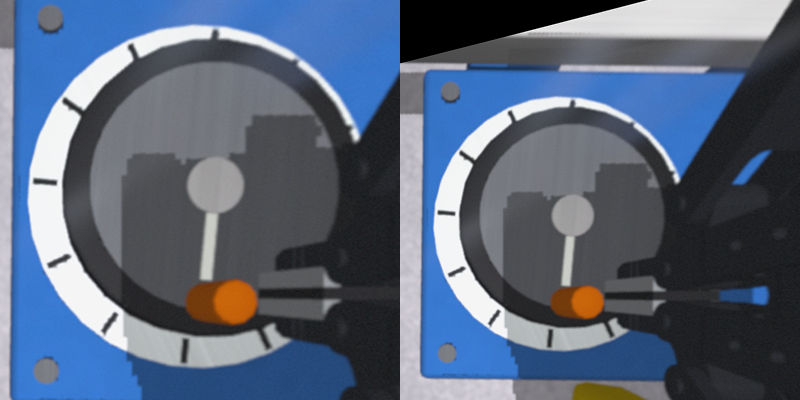

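Emit:
play_rows --targets '[[[-1,3,0,-2.5],[-0.9,2.2,0,-3],[-0.8,2.3,0,-3],[-0.6,2.3,0,-3],[-0.5,2.3,0,-3],[0,0,0,0]]]'

```text
time: 7.5
eef_pos: [0.5516, 0.1034, 0.151]
orientation: [1.389, 1.054, -1.387]
force: [-0.3, -2.4, -0.1]
width: -0.001
```

```bash
python3 plan.py 168 165 162 159 156 153 150
```

```text
t 7.5 tcp [0.5516 0.1034 0.151 ] ang 75.5 F [-0.29 -2.41 -0.06] R 0.04595847517402332 equiv theta 167.9 face theta 165.5
F along push -2.4
168.0 [ 0.3 -0.1] rot 2.5 dz 0.0
165.0 [-0.4  2.4] rot -3.0 dz 0.0
162.0 [-0.3  2.4] rot -3.0 dz 0.0
159.0 [-0.2  2.4] rot -3.0 dz 0.0
156.0 [-0.   2.4] rot -3.0 dz 0.0
153.0 [0.1 2.4] rot -3.0 dz 0.0
150.0 [0.2 2.4] rot -3.0 dz 0.0
```

Emit:
play_rows --targets '[[[-0.3,2.4,0,-2],[-0.3,2.4,0,-3],[-0.2,2.4,0,-3],[0,2.4,0,-3],[0,0,0,0],[0,0,0,0]]]'

```text
time: 8.25
eef_pos: [0.551, 0.1124, 0.151]
orientation: [1.518, 0.943, -1.52]
force: [0.5, 0.1, 0.5]
width: 0.001
```

```bash
python3 plan.py 156 153 150 147 144 141 138 135; python3 ortho.py wrist 6
```

```text
t 8.25 tcp [0.551  0.1124 0.151 ] ang 64.8 F [0.49 0.07 0.46] R 0.045690432342150575 equiv theta 156.6 face theta 154.8
F along push 0.27
156.0 [-0.   0.5] rot 1.2 dz 0.0
153.0 [0.1 2.4] rot -3.0 dz 0.0
150.0 [0.2 2.4] rot -3.0 dz 0.0
147.0 [0.3 2.4] rot -3.0 dz 0.0
144.0 [0.5 2.3] rot -3.0 dz 0.0
141.0 [0.6 2.3] rot -3.0 dz 0.0
138.0 [0.7 2.3] rot -3.0 dz 0.0
135.0 [0.8 2.2] rot -3.0 dz 0.0
peg [0.5619 0.1368] [142, 319, 41, 40, 1255] rel 0.04198027267714442 polar 142.14856092605328
```

View pics/o6.png

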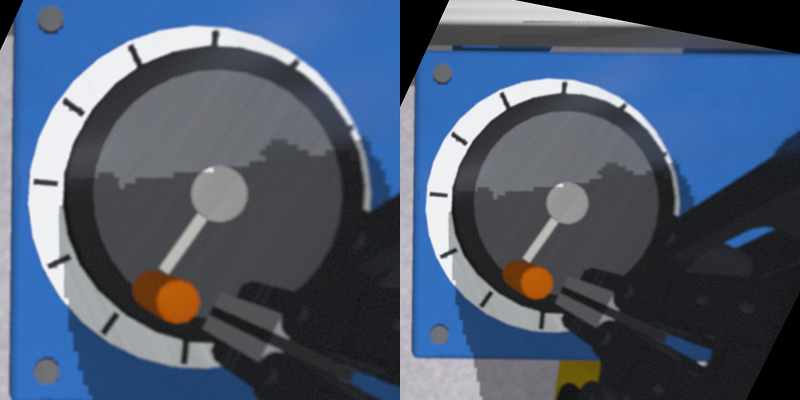

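Emit:
play_rows --targets '[[[0.1,3,0,-2],[0.2,2.4,0,-3],[0.3,2.4,0,-3],[0.5,2.3,0,-3],[0.6,2.3,0,-3],[0.7,2.3,0,-3],[0,0,0,0]]]'

```text
time: 9.18
eef_pos: [0.5529, 0.1257, 0.1509]
orientation: [1.714, 0.739, -1.728]
force: [-0.9, -2.4, 1.5]
width: 0.001
```

```bash
python3 plan.py 138 135 132 129 126 123 120 
```

```text
t 9.175 tcp [0.5529 0.1257 0.1509] ang 47.7 F [-0.87 -2.35  1.53] R 0.04585862931645133 equiv theta 139.7 face theta 137.7
F along push -2.33
138.0 [0.6 1.2] rot 0.3 dz 0.1
135.0 [0.8 2.2] rot -3.0 dz 0.1
132.0 [0.9 2.2] rot -3.0 dz 0.1
129.0 [1.1 2.1] rot -3.0 dz 0.1
126.0 [1.2 2.1] rot -3.0 dz 0.1
123.0 [1.3 2. ] rot -3.0 dz 0.1
120.0 [1.4 2. ] rot -3.0 dz 0.1
```

Emit:
play_rows --targets '[[[0.6,2,0,-2],[0.8,2.2,0,-3],[0.9,2.2,0,-3],[1.1,2.1,0,-3],[1.2,2.1,0,-2],[0,0,0,0],[0,0,0,0]]]'

```text
time: 10.05
eef_pos: [0.5578, 0.1369, 0.1507]
orientation: [1.863, 0.557, -1.881]
force: [-0.3, -0.1, -0.1]
width: 0.003
```

```bash
python3 plan.py 123 120 117 114 111 108 105 102; python3 ortho.py wrist 7
```

```text
t 10.05 tcp [0.5578 0.1369 0.1507] ang 34.3 F [-0.33 -0.06 -0.06] R 0.046059022112345645 equiv theta 124.4 face theta 124.3
F along push -0.31
123.0 [0.9 0.7] rot -1.3 dz 0.3
120.0 [1.4 2. ] rot -3.0 dz 0.3
117.0 [1.5 1.9] rot -3.0 dz 0.3
114.0 [1.6 1.8] rot -3.0 dz 0.3
111.0 [1.7 1.7] rot -3.0 dz 0.3
108.0 [1.8 1.6] rot -3.0 dz 0.3
105.0 [1.8 1.5] rot -3.0 dz 0.3
102.0 [1.9 1.4] rot -3.0 dz 0.3
peg [0.5797 0.1509] [101, 258, 41, 51, 1426] rel 0.04268435182500324 polar 110.96667224589842
```

View pics/o7.png

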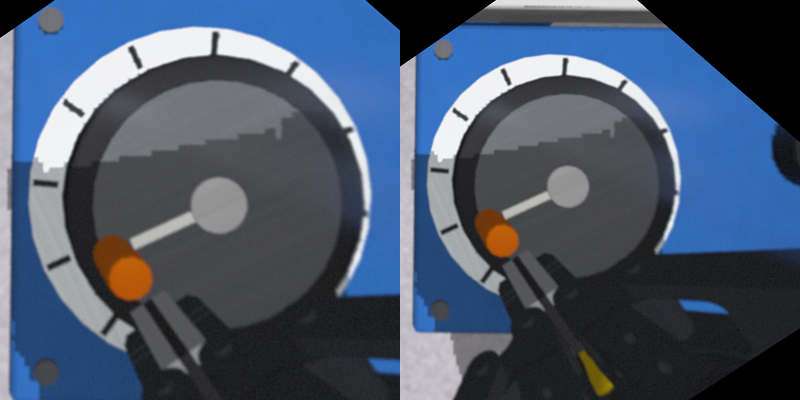

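Emit:
play_rows --targets '[[[1.1,1.6,0,-2],[1.4,2,0,-3],[1.5,1.9,0,-3],[1.6,1.8,0,-3],[1.7,1.7,0,-3],[0,0,0,0]]]'

```text
time: 10.85
eef_pos: [0.5644, 0.1456, 0.1506]
orientation: [2.012, 0.327, -2.044]
force: [-2.4, -2.0, 1.7]
width: 0.002
```

```bash
python3 plan.py 108 105 102 100 98 96 94 
```

```text
t 10.85 tcp [0.5644 0.1456 0.1506] ang 19.5 F [-2.38 -1.97  1.67] R 0.04648052679592074 equiv theta 110.8 face theta 109.5
F along push -2.9
108.0 [2.2 1. ] rot -1.5 dz 0.4
105.0 [1.8 1.5] rot -3.0 dz 0.4
102.0 [1.9 1.4] rot -3.0 dz 0.4
100.0 [1.3 0.9] rot -2.0 dz 0.4
98.0 [1.3 0.8] rot -2.0 dz 0.4
96.0 [1.4 0.8] rot -2.0 dz 0.4
94.0 [1.4 0.8] rot -2.0 dz 0.4
```

Emit:
play_rows --targets '[[[2.2,1,0,-2],[1.8,1.5,0,-3],[1.9,1.4,0,-3],[1.3,0.9,0,-2],[0,0,0,0],[0,0,0,0]]]'

```text
time: 11.6
eef_pos: [0.5719, 0.1509, 0.1504]
orientation: [2.112, 0.148, -2.15]
force: [-1.3, -0.8, 0.5]
width: 0.002
```

```bash
python3 plan.py 98 96 94; python3 ortho.py wrist 8
```

```text
t 11.6 tcp [0.5719 0.1509 0.1504] ang 9.0 F [-1.26 -0.84  0.54] R 0.045993949585044214 equiv theta 99.4 face theta 99.0
F along push -1.38
98.0 [1.1 0.3] rot -1.0 dz 0.6
96.0 [1.4 0.8] rot -2.0 dz 0.6
94.0 [1.4 0.8] rot -2.0 dz 0.6
peg [0.593  0.1536] [93, 212, 40, 65, 1893] rel 0.04266708122346201 polar 92.68294118353462
```

View pics/o8.png

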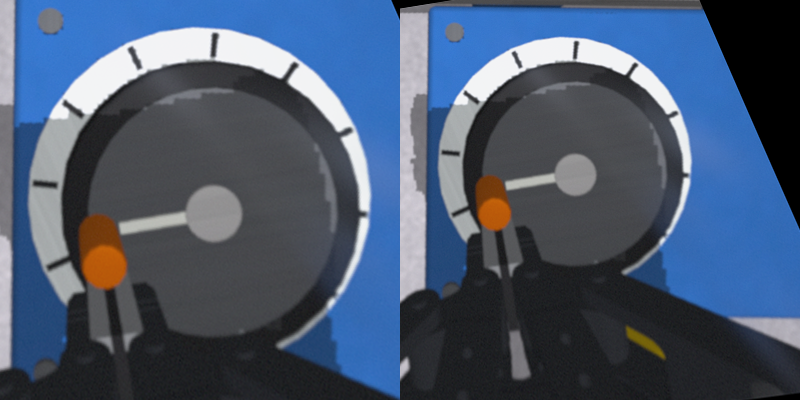

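Not yet snapped (line near polar 100°, 14° short of the fourth mark); a touch further.

Emit:
play_rows --targets '[[[1.3,0.5,0,-1],[1,0.5,0,-1],[0,0,0,0],[0,0,0,0]]]'

```text
time: 12.15
eef_pos: [0.5746, 0.1521, 0.1505]
orientation: [2.132, 0.11, -2.169]
force: [0.3, -0.2, -0.2]
width: 0.001
```

```bash
python3 plan.py 98 96 94; python3 ortho.py wrist 9
```

```text
t 12.15 tcp [0.5746 0.1521 0.1505] ang 6.9 F [ 0.31 -0.16 -0.25] R 0.04560486992595438 equiv theta 95.8 face theta 96.9
F along push 0.29
98.0 [-1.6 -0.8] rot 1.1 dz 0.5
96.0 [1.4 0.8] rot -2.0 dz 0.5
94.0 [1.4 0.8] rot -2.0 dz 0.5
peg [0.6032 0.1539] [92, 183, 40, 61, 1786] rel 0.043661239249699904 polar 79.19277500920658
```

View pics/o9.png

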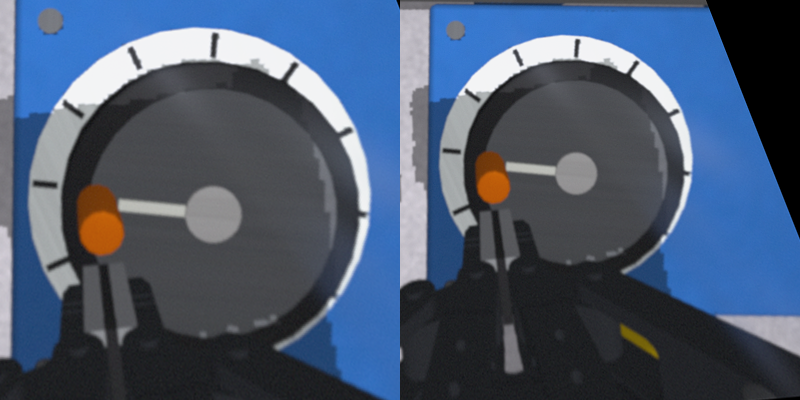

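Emit:
play_rows --targets '[[[-6,-1,0,0],[-4,-1,8,0],[0,0,40,0],[0,-30,40,0],[0,-50,10,0],[0,-50,0,0],[-5,-40,0,0],[0,0,0,0]]]'

```text
time: 13.2
eef_pos: [0.5565, -0.0248, 0.2556]
orientation: [2.134, 0.11, -2.164]
force: [-0.1, 0.5, -0.2]
width: -0.003
```

```bash
python3 look.py 10; python3 ortho.py top 10;python3 - <<'E'
from h import *
p=robot.read_camera("wrist")
c=p["color"]; hsv=cv2.cvtColor(c,cv2.COLOR_BGR2HSV).astype(int);H,S,V=hsv[...,0],hsv[...,1],hsv[...,2]
k,l,s,cc=cv2.connectedComponentsWithStats((((H<4)|(H>175))&(S>150)&(V>60)).astype(np.uint8))
for i in range(1,k):
    if s[i,4]>100: print(s[i],cc[i],at_z(p,cc[i][1],cc[i][0],.072),by_depth(p,cc[i][1],cc[i][0]))
E
```

```text
t 13.2 tcp [ 0.5565 -0.0248  0.2556] -z ang 7.0 tilt [-1.     0.019  0.015] F [-0.09  0.5  -0.19] q6 1.3406458814731246
dial_center 0.85 [111.5  82.1] [0.5967 0.1112 0.066 ] [0.5971 0.1098 0.0689]
lock_top 0.6 [114.2 262.9] [ 0.6121 -0.0286  0.072 ] [ 0.6122 -0.0286  0.073 ]
[ 248   93   39   39 1215] [267.23621399 112.00493827] [ 0.61460435 -0.02820985  0.072     ] [ 0.61461469 -0.02820059  0.07213063]
```

View pics/w10.png

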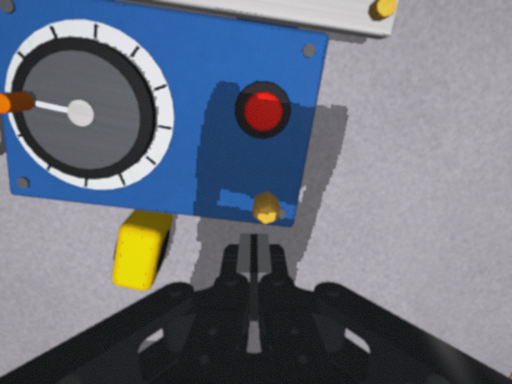

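View pics/o10.png

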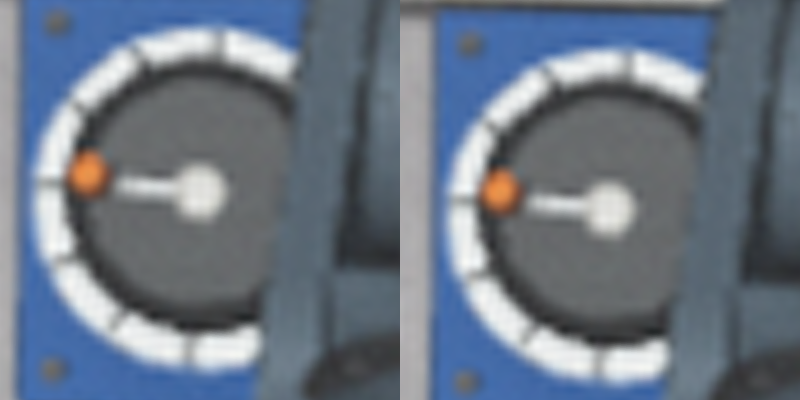

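Emit:
play_rows --targets '[[[29,-1.5,0,0],[28,-1.2,-20,0],[0,0,-40,0],[0,0,-30,0],[0,0,0,0]]]'

```text
time: 14.12
eef_pos: [0.6161, -0.0201, 0.1628]
orientation: [2.13, 0.121, -2.158]
force: [0.0, 0.2, 0.3]
width: 0.003
```

```bash
python3 plan.py
```

```text
t 14.125 tcp [ 0.6161 -0.0201  0.1628] ang 7.6 F [0.02 0.2  0.3 ] R 0.133735495014539 equiv theta 255.1 face theta 97.6
F along push 0.04
```

Y drifted; correct to (0.614, −0.0275) before pressing.

Emit:
play_rows --targets '[[[-1,-4,0,0],[-1,-3.5,-7,0],[0,0,-5,0],[0,0,0,0]]]'

```text
time: 14.62
eef_pos: [0.6152, -0.0277, 0.1537]
orientation: [2.134, 0.121, -2.152]
force: [-0.5, -0.3, 0.0]
width: 0.001
```

```bash
python3 plan.py; python3 look.py 11
```

```text
t 14.625 tcp [ 0.6152 -0.0277  0.1537] ang 7.6 F [-0.48 -0.34  0.01] R 0.14115722249115106 equiv theta 254.3 face theta 97.6
F along push -0.53
t 14.625 tcp [ 0.6152 -0.0277  0.1537] -z ang 7.6 tilt [-1.    0.02  0.01] F [-0.48 -0.34  0.01] q6 1.3405802549444847
lock_top 0.9 [242.8 251.7] [ 0.6141 -0.0284  0.072 ] [ 0.6258 -0.0265  0.0945]
```

View pics/w11.png

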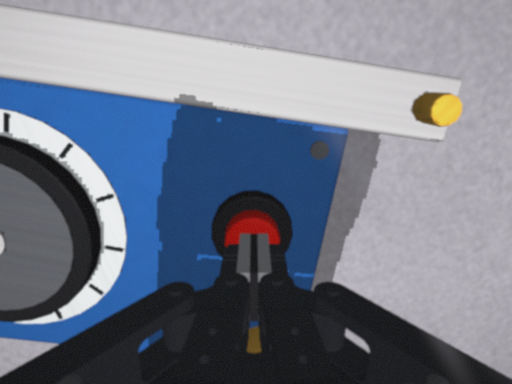

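Emit:
play_rows --targets '[[[0,0,-5,0],[0,0,-4,0],[0,0,-3,0],[0,0,-2,0]]]'

```text
time: 15.32
eef_pos: [0.6155, -0.0276, 0.1395]
orientation: [2.135, 0.121, -2.151]
force: [-1.8, 0.7, 4.4]
width: -0.002
```

Emit:
play_rows --targets '[[[0,0,-1.5,0],[0,0,-1,0]]]'

```text
time: 15.58
eef_pos: [0.6156, -0.0276, 0.1385]
orientation: [2.135, 0.121, -2.151]
force: [-7.0, -0.2, 17.4]
width: -0.003
```

Emit:
play_rows --targets '[[[0,0,0,0],[0,0,3,0],[0,0,6,0],[0,0,20,0],[0,0,50,0],[-30,-30,50,0],[-40,-40,30,0],[0,0,0,0]]]'

```text
time: 16.58
eef_pos: [0.5463, -0.0961, 0.304]
orientation: [2.137, 0.12, -2.146]
force: [1.0, -0.3, 1.0]
width: -0.001
```

```bash
python3 look.py 12; python3 ortho.py top 12; python3 - <<'E'
from h import *
p=robot.read_camera("side");cv2.imwrite("pics/s12.png",cv2.resize(p["color"][160:290,150:310],None,fx=4.5,fy=4.5,interpolation=cv2.INTER_CUBIC))
p=robot.read_camera("wrist")
hsv=cv2.cvtColor(p["color"],cv2.COLOR_BGR2HSV).astype(int);H,S,V=hsv[...,0],hsv[...,1],hsv[...,2]
m=((H<4)|(H>175))&(S>150)&(V>60)
ys,xs=np.nonzero(m)
if len(ys): print(len(ys),"button height",np.median([by_depth(p,y,x)[2] for y,x in zip(ys[::7],xs[::7])]))
E
```

```text
t 16.575 tcp [ 0.5463 -0.0961  0.304 ] -z ang 7.7 tilt [-1.     0.022  0.006] F [ 1.01 -0.34  0.96] q6 1.1965312289679075
dial_center 0.61 [84.6 27.2] [0.5973 0.1114 0.066 ] [0.5973 0.1109 0.0667]
lock_top 0.6 [ 89.8 182.4] [ 0.6115 -0.0282  0.072 ] [ 0.6115 -0.0281  0.0717]
985 button height 0.07185080601874126
```

View pics/w12.png

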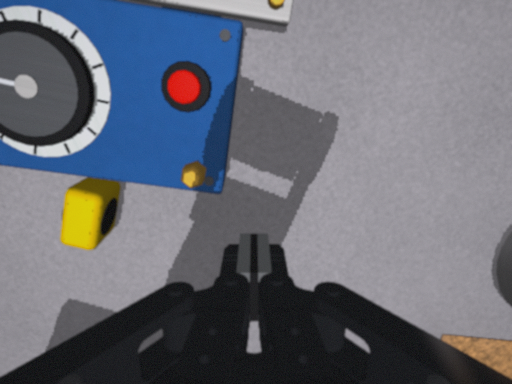

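View pics/o12.png

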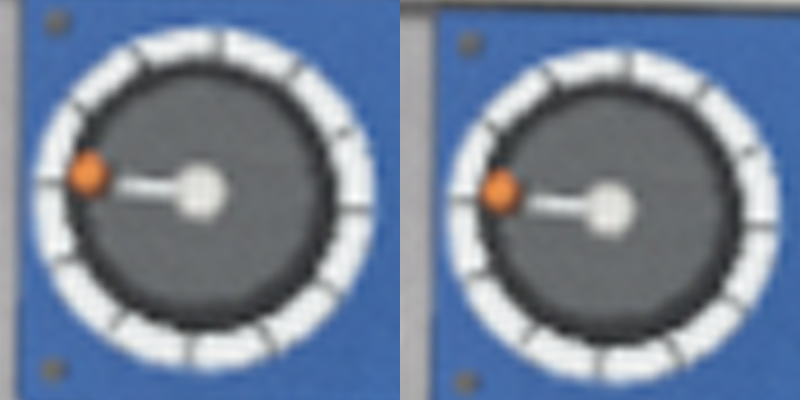

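View pics/s12.png

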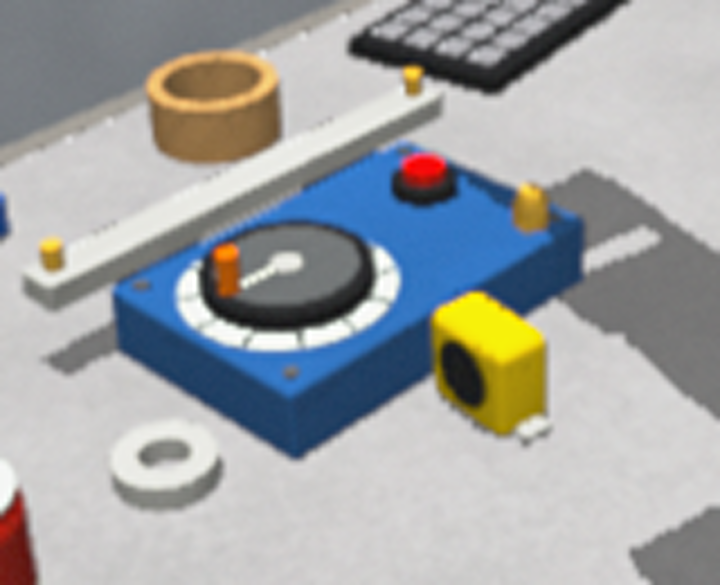

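```bash
python3 -c "
from workcell import robot
print(robot.hand_in())"
```

```text
the job is handed in; nothing more can be done
None
```

The dial is turned four clicks clockwise, the red button was pressed fully down and released, and the job is handed in. The last reading before hand-in was about 17 s, against the 48 s limit.

- **Dial:** I pushed the orange peg round with the closed fingertips, with about 5 N or less along the push in the readings, and checked each snap in the wrist camera. The peg went from about 204° to about 84°. The last top view shows the white line four ring marks on from where it started. No picture showed it past the fourth click.
- **Button:** I pressed with the same fingertips until they were about 6 to 7 mm below the button's resting height. The force then jumped from 4 N to 17 N, which I took as the bottom stop. After release its top measured 72 mm above the counter, so it sprang back fully.
- **Other things:** In the last pictures the tape measure, lug nut and bearing stand where they were, and the arm is clear of everything. I did not check the drum, mug and spray can again at the end, but the arm stayed well away from the mug and can, and it passed the drum high up on the way in.

Two checks disagreed slightly: the cameras placed the button up to 10 mm apart in y and the dial centre up to 4 mm. I used the close wrist-camera values, and the last wrist view before the press showed the fingertips over the button.

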